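# Clear the bench scale and zero its peak pointer

### The arm

A 6-joint arm with a two-finger parallel gripper is mounted at the origin on the work surface. World frame = base frame: x ahead of the robot, y to its left, z up, the work surface at z = 0. Lengths are in mm, angles in rad, forces in N, time in s.
With the tool pointing down it reaches from about 350 to 925 mm from the base axis. Payload 6.4 kg.
Tool frame: the origin (TCP) lies midway between the tips of the shut fingers; the grasp point (between the pads) lies 19 mm behind it (ctrl.pinch_z is the distance from the TCP to the grasp point, in mm); z points along the fingers, y is the line along which they close (so a half turn about z gives the same grasp; the last joint's range is limited). The gripper opens to 94 mm and grips with 3 to 60 N. Pads are 16 mm wide; open, the fingers measure 119 mm over their backs; the gripper's body (75 mm by 177 mm) begins 78 mm behind the grasp point.
Start: joints at [0.998, 0.245, 1.558, -0, 1.339, -0.174], TCP at [252.401, 599.005, 205.455] pointing down, gripper open.
Joint ranges: [-3.13, 3.13], [-1.02, 2.26], [0.13, 2.54], [-0.95, 4.09], [0.21, 2.88], [-2.74, 2.74]. Speed limits (rad/s): [2.57, 2.57, 3.14, 3.14, 3.14, 3.14].

### API

Orientations are given as a unit quaternion [w, x, y, z].
In Python, from station import read_state, eyes, job, ctrl gives the robot as it stands.
- The arm moves only by the tool carry_out, never from a script. Its argument "rows" is a list of rows, each a list of 3 entries, a list of its own where there are three numbers: the turn, a rotation vector about the world's x, y, z in rad, then the shift along the world's x, y, z in cm, then the opening, from 0 (shut) to 1 (fully open). A call has 1 to 20 rows; each row shifts and turns the commanded pose from where the row before left it; what a row does not reach is not made up. A row lasts 1/12 s, in which the tool goes at most 41.7 mm and 7.16 degrees, less where a joint would pass 70% of its speed; a pose out of reach is approached as far as the arm can. A call is refused whole if a number of a shift passes 4.17 or a number of a turn 0.125, either way. A call with a gripper value outside its range is refused whole. The fingers move at their own pace and stop on an object; the grip force is fixed at half the most. Time passes only in rows, so rows that do not move let the fingers close. It gives the time, the measured TCP pose, the force, the opening and the grip force at its end, in the units of the state.
- read_state(): the state, without advancing time (a new reading comes with each control period).
- eyes.snapshot(name): name is "scene" or "top" or "wrist"; returns a dict with "color" (480x640x3 uint8, red, green, blue), "fx", "fy", "cx", "cy" (pixels), "distortion" ([k1, k2, p1, p2, k3] as OpenCV has them; the pictures are not rectified), "T" (4x4, takes a point from camera to world coordinates); the wrist camera has in their place "T_tool_cam" (4x4, takes a point from camera to tool coordinates, whose origin is the TCP and whose axes are the flange's). Camera axes: x right, y up, looking along -z (the intrinsics and any distortion apply to the point x, -y, -z); pixel columns grow to the right and rows downward; lengths in mm; the calibration is good to about 2 mm. A picture is of the moment at which its call begins: read the wrist's pose just before it. There is no depth.
- job.job_done(): hands the job in; it is judged then, once.
The state is a dict: "t": time; "qpos": joint angles; "joint_velocities": joint speeds; "tau": joint torques, N m; "eef_pos": TCP position; "ee_rot": TCP orientation; "force": force on the tool from outside, world axes, zero at the start; "torque": the same for the moment, N m; "width": finger opening in mm; "grip_force": force on a finger pad.
Only numpy, scipy, OpenCV 4.12 (cv2) and the standard library are available. Lean on these libraries where they do the work, as an engineer would, in place of code of your own. Each camera call takes 0.05 s, during which the arm holds its last target. There are 200 camera calls.

### The job

The weighing is finished: lift the sample canister off the scale's pan and set it down gently, upright, in the shallow steel tray. Then turn the winged reset knob in the middle of the scale's dial anticlockwise until the black peak pointer is fully home at its zero stop pin, and let go. Leave the other things on the bench where they are.

Things in the scene. Friction and masses are not known exactly. Their poses are not given: they have to be found in the camera images.
- scale: White bench scale, fixed: a box 170 (x) x 340 (y) mm, top 60 mm high. Origin: centre of its underside, on the bench; z up. At y = +85 mm on its top lies a white face-up dial, 136 mm across, face 64 mm above the bench, with the black reset knob and peak pointer, and below them a thin steel load pointer that follows the pan by itself. At y = -85 mm is the pan.
- peak_knob (a joint): Angle of the reset knob and its peak pointer, rad. 0 = home against the zero stop, where the pointer points along the scale's -x; grows clockwise seen from above, to 4.3. It starts between 1.6 and 3.0 and must be turned back anticlockwise. Stiff but smooth: about 0.06 N m of friction, stays where it is left; a firm stop at 0.
- knob_grip (a point): Point on the knob's vertical axis, 98 mm above the bench, at the height to grip; turns with the knob. Hub 42 mm across up to 11 mm above the dial; on it an upright wing 64 mm long, 16 mm thick, up to 49 mm above the dial, centred on the axis, along this point's x: grip across y. The black pointer, 6 mm wide, reaches 60 mm out along this point's -x, low over the dial.
- stop_pin (a point): Top of the zero stop, a fixed steel pin 6 mm across and 9 mm tall on the dial near its edge on the scale's -x side, 56 mm from the knob's axis. With the knob home, the pointer's side is against the pin.
- canister: Aluminium sample canister with a paper band and a black cap, about 0.5 kg, standing upright near the middle of the pan. Body 64 mm across up to 80 mm, sloping shoulder to 92 mm, then the cylindrical cap 40 mm across from 92 to 124 mm. Origin: centre of its underside; z along its axis, upward.
- tray: Shallow rectangular steel tray, empty, fixed to the bench, 200 (x) x 160 (y) mm and 20 mm high, walls and floor 4 mm. Origin: centre of its underside, on the bench; z up.
- wash_bottle: Bystander: closed white plastic bottle 64 mm across and 170 mm tall. Origin: centre of its underside.
- pot: Bystander: open steel pot 110 mm across and 70 mm tall. Origin: centre of its underside.
- tissue_box: Bystander: cardboard tissue box 120 x 200 x 85 mm with a tissue showing on top. Origin: centre of its underside.
- pan_top (a point): Centre of the upper face of the scale's round steel pan, 124 mm across. 96 mm above the bench when empty; it is sprung and sinks about 5 to 6 mm under the canister.

How it is judged:
By the outcome, as a careful person would: the job done as asked, in the order asked, and still so for the second after the job is handed in, with the robot touching nothing.
It also fails if it takes over 69 s, if anything falls off the work surface, if the arm or the gripper's body presses on something with over 40 N, if the wrist force passes 120 N, or if a joint passes its speed limit or range.

## Working session

There is one attempt and no reset: what is moved stays moved. The work goes in short steps, Python scripts to look and compute and a tool call to move; the robot and the scene stay as the last step left them, time stands still between calls to the robot, and variables do not carry over. Pictures are saved under pics/ and viewed, at most 10 in all, crops included, and the job is handed in when it is done.

Besides the shell and the picture viewer there is one more tool, called after "Call:" in YAML: its name, and indented under it one key for each argument. carry_out: Moves the arm, as the interface text tells. Its arguments: {"type":"object","properties":{"rows":{"type":"array"}},"required":["rows"]}

```bash
mkdir -p pics; ls
cat > h.py <<'E'
import numpy as np, cv2
from station import read_state, eyes, job, ctrl
def save(name,s): cv2.imwrite(f'pics/{name}.png', s['color'][:,:,::-1])
def K(s): return np.array([[s['fx'],0,s['cx']],[0,s['fy'],s['cy']],[0,0,1.]])
def ray(s,uv,T=None):
    T=s['T'] if T is None else T; T=np.array(T)
    p=cv2.undistortPoints(np.array([[uv]],float),K(s),np.array(s['distortion'],float))[0,0]
    return T[:3,3], T[:3,:3]@np.array([p[0],-p[1],-1.])
def onz(s,uv,z,T=None):
    o,d=ray(s,uv,T); return o+d*(z-o[2])/d[2]
def px(s,P,T=None):
    T=np.array(s['T'] if T is None else T); c=np.linalg.inv(T)@np.append(P,1.)
    return cv2.projectPoints(np.array([[c[0],-c[1],-c[2]]]),np.zeros(3),np.zeros(3),K(s),np.array(s['distortion'],float))[0][0,0]
E
python3 - <<'E'
from h import *
st=read_state(); print(st)
a=eyes.snapshot('scene'); b=eyes.snapshot('top'); save('scene0',a); save('top0',b)
for s in(a,b): print(s['T'],s['fx'])
import pickle; pickle.dump((a,b),open('s0.pkl','wb'))
E
```

```text
pics
{'t': 0.0, 'qpos': array([ 9.97907688e-01,  2.45823293e-01,  1.55898009e+00, -2.63821614e-05,
        1.33868814e+00, -1.74111901e-01]), 'joint_velocities': array([ 2.17521914e-04,  1.27591863e-04, -4.67078999e-04,  6.38435943e-04,
       -6.06450862e-05,  2.70362596e-04]), 'tau': array([-5.76003840e-04, -4.15834951e+01, -3.14606380e+01,  6.85164286e-02,
        3.32771195e-02, -1.16275019e-04]), 'eef_pos': array([252.07346825, 598.49250775, 204.35769841]), 'ee_rot': array([-3.34477385e-04,  1.98066779e-01,  9.80188068e-01, -8.88660956e-04]), 'force': array([-0.36505428, -0.45102388,  0.46777438]), 'torque': array([ 0.03905659, -0.04707139,  0.03135277]), 'grip_force': 0.0, 'width': 93.62686347856996}
[[ 7.19914789e-01 -4.72326574e-01  5.08557080e-01  1.17428837e+03]
 [ 6.93693816e-01  4.65781285e-01 -5.49396655e-01 -6.90983536e+02]
 [ 2.26182697e-02  7.48301679e-01  6.62972859e-01  8.44930581e+02]
 [ 0.00000000e+00  0.00000000e+00  0.00000000e+00  1.00000000e+00]] 540.6605790808899
[[-1.07741009e-02  9.91096515e-01 -1.32708766e-01  3.95019455e+02]
 [-9.99933506e-01 -1.01330437e-02  5.50498830e-03 -3.57184635e+01]
 [ 4.11123100e-03  1.32759253e-01  9.91139788e-01  1.55059496e+03]
 [ 0.00000000e+00  0.00000000e+00  0.00000000e+00  1.00000000e+00]] 614.90557065341
```

View pics/top0.png

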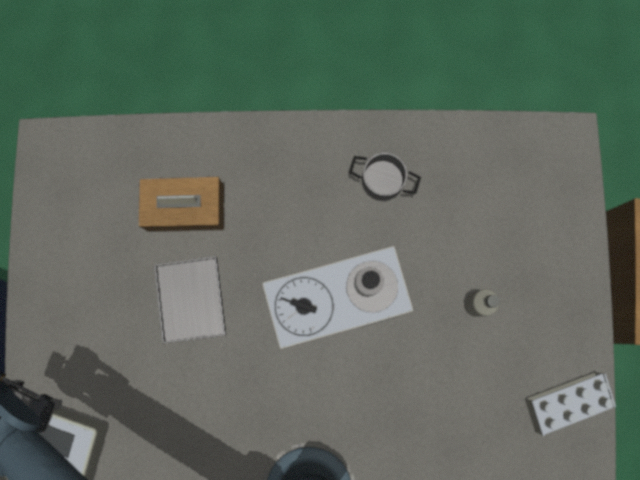

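View pics/scene0.png

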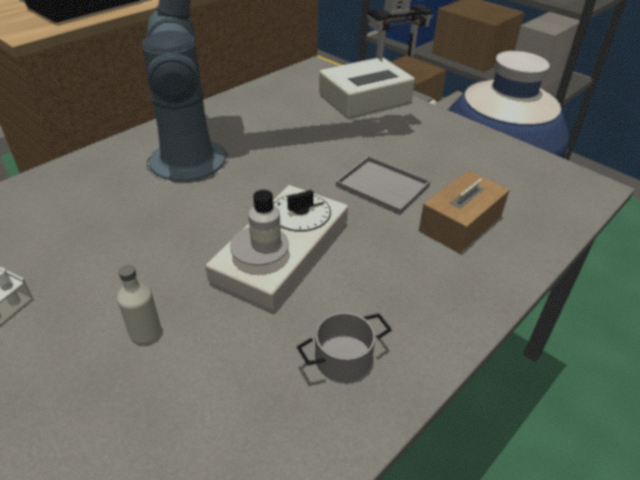

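The top view shows the tray at (191,300), the dial at (304,306), the pan at (372,287) with the cap at (370,280), the pot at (385,176), the box at (180,203) and the bottle at (483,302). The scene view shows the canister standing upright at (265,225), with the knob wing behind it at (300,203).

Run:
```python
from h import *
import pickle; a,b=pickle.load(open('s0.pkl','rb'))
im=b['color']; hsv=cv2.cvtColor(im,cv2.COLOR_RGB2HSV)
def big(m,box):
    x0,y0,x1,y1=box; mm=np.zeros_like(m); mm[y0:y1,x0:x1]=m[y0:y1,x0:x1]
    c,_=cv2.findContours(mm,cv2.RETR_EXTERNAL,cv2.CHAIN_APPROX_NONE); return max(c,key=cv2.contourArea)
g=im.min(2)
def quad(c,z):
    P=np.array([onz(b,p,z)[:2] for p in cv2.boxPoints(cv2.minAreaRect(c))])
    r=cv2.minAreaRect(np.array([onz(b,p[0],z)[:2] for p in c],np.float32)); return r,P
print('bench gray',g[380,300],'white',g[300,345], 'tray',g[300,190])
c=big(((g>170)*255).astype(np.uint8),(240,230,430,365)); print('scale',quad(c,60))
c=big(((g>140)*255).astype(np.uint8),(145,245,240,350)); print('tray',quad(c,4),quad(c,20)[0])
dark=((im.max(2)<70)*255).astype(np.uint8)
c=big(dark,(350,262,392,300)); (u,v),r=cv2.minEnclosingCircle(c); print('cap px',u,v,r,onz(b,(u,v),215))
# scene: cap
ds=((a['color'].max(2)<60)*255).astype(np.uint8); c2=big(ds,(245,185,282,215)); x,y,w,h=cv2.boundingRect(c2); print('scene cap bbox',x,y,w,h)
for z in(185,200,215): print(px(a,[*onz(b,(u,v),215)[:2],z]))
# pan/dial pointer
S=np.hstack([cv2.resize(im[265:345,255:335][:,:,::-1],(400,400),interpolation=cv2.INTER_CUBIC),cv2.resize(im[245:325,335:415][:,:,::-1],(400,400),interpolation=cv2.INTER_CUBIC)])
cv2.imwrite('pics/crop1.png',S)
```

```text
bench gray 109 white 169 tray 148
scale (((469.10723876953125, -28.034610748291016), (22.16866683959961, 8.05768871307373), 55.73421096801758), array([[472.01623075, -16.60840917],
       [478.68256733, -21.14169958],
       [466.19178749, -39.46408609],
       [459.53696084, -34.92602969]]))
tray (((473.6783752441406, 297.3334655761719), (188.24937438964844, 146.5063018798828), 7.016592502593994), array([[558.75040129, 385.10163963],
       [575.7969154 , 237.49713361],
       [389.24051066, 212.59608542],
       [371.35214886, 358.09738445]])) ((472.8646545410156, 293.887939453125), (186.3018341064453, 144.99063110351562), 7.01659631729126)
cap px 370.27777099609375 279.4111022949219 8.442163467407227 [ 503.97842563 -141.45916124  215.        ]
scene cap bbox 254 190 19 23
[264.38281432 205.28557283]
[264.01950434 199.25946263]
[263.6502338  193.12222163]
```

View pics/crop1.png

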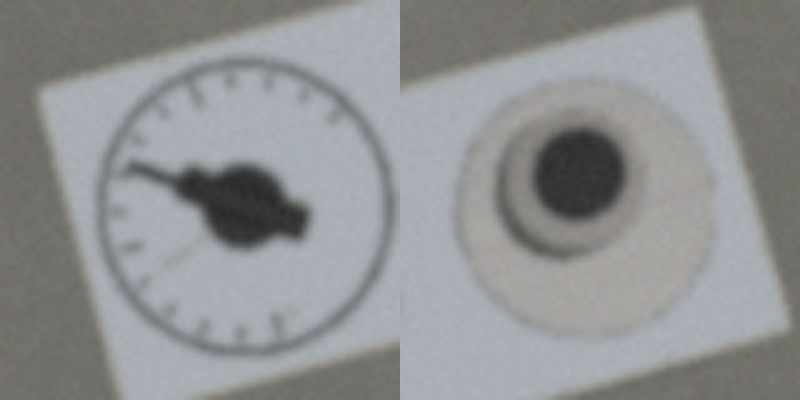

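The crop shows the hub at about (248,207) and the pointer tip at about (130,165), so it points up-left. The home mark is at about (280,325), and the cap at about (578,173) sits near the pan centre (587,207). I'll refine the numbers next.

Run:
```python
from h import *
import pickle; a,b=pickle.load(open('s0.pkl','rb'))
im=cv2.GaussianBlur(b['color'],(3,3),0)
m=np.zeros((480,640),np.uint8); s=(im[:,:,2].astype(int)>140); m[235:360,255:425]=s[235:360,255:425]*255
m=cv2.morphologyEx(m,cv2.MORPH_CLOSE,np.ones((15,15)))
c=max(cv2.findContours(m,cv2.RETR_EXTERNAL,cv2.CHAIN_APPROX_NONE)[0],key=cv2.contourArea)
r=cv2.minAreaRect(np.array([onz(b,p[0],60)[:2] for p in c],np.float32)); print('scale',r)
P=cv2.boxPoints(r); e=[P[1]-P[0],P[2]-P[1]]; l=max(e,key=np.linalg.norm); l=l*np.sign(l[1]); yd=l/np.linalg.norm(l)
yaw=np.degrees(np.arctan2(yd[1],yd[0]))-90; cen=np.array(r[0]); dial=cen+85*yd; print('yaw',yaw,'dial',dial,'pan',cen-85*yd)
# hub/pointer
d=np.zeros((480,640),np.uint8); d[270:340,258:332]=(im.max(2)<75)[270:340,258:332]*255
c=max(cv2.findContours(d,cv2.RETR_EXTERNAL,cv2.CHAIN_APPROX_NONE)[0],key=cv2.contourArea)
core=cv2.morphologyEx(d,cv2.MORPH_OPEN,cv2.getStructuringElement(cv2.MORPH_ELLIPSE,(11,11)))
v,u=np.nonzero(core); print('hub',u.mean(),v.mean(),onz(b,(u.mean(),v.mean()),85))
pts=np.array([onz(b,p[0],75)[:2] for p in c]); dd=pts-dial; t=pts[np.argmax(np.linalg.norm(dd,axis=1))]; t=t-dial
print('tip',t,np.linalg.norm(t),'dir',np.degrees(np.arctan2(t[1],t[0])))
vx,vy=cv2.fitLine(np.array([onz(b,p,90)[:2] for p in np.argwhere(d)[:,::-1]],np.float32),cv2.DIST_L2,0,.01,.01)[:2,0]; print('axis dir',np.degrees(np.arctan2(vy,vx)))
for n,(uv,z) in {'box':((180,203),85),'pot':((385,176),70)}.items(): print(n,onz(b,uv,z))
# tray centre
m=np.zeros((480,640),np.uint8); t=im.min(2)>132; m[245:350,145:240]=t[245:350,145:240]*255
for z in(4,12,20):
  c=max(cv2.findContours(m,cv2.RETR_EXTERNAL,cv2.CHAIN_APPROX_NONE)[0],key=cv2.contourArea); print('tray',z,cv2.minAreaRect(np.array([onz(b,p[0],z)[:2] for p in c],np.float32)))
```

```text
scale ((475.85302734375, -72.97837829589844), (165.44708251953125, 335.30615234375), 15.171162605285645)
yaw 15.17115 dial [453.60823822   9.05922699] pan [ 498.09781647 -155.01598358]
hub 303.8170731707317 305.6463414634146 [453.68383103   7.6323644   85.        ]
tip [11.88867706 29.52512514] 31.828818028156313 dir 68.06717542177756
axis dir 70.129295
box [706.50549333 310.17988236  85.        ]
pot [ 772.10463695 -195.03942584   70.        ]
tray 4 ((473.3255615234375, 297.6088562011719), (189.70030212402344, 147.06785583496094), 7.286724090576172)
tray 12 ((472.9205322265625, 295.88470458984375), (188.71905517578125, 146.30711364746094), 7.286708831787109)
tray 20 ((472.5154724121094, 294.16046142578125), (187.73782348632812, 145.54638671875), 7.2867231369018555)
```

Call:
carry_out:
  rows:
    - [[0,0,-0.05],[0.84,-2.47,0.25],1]
    - [[0,0,-0.05],[0.84,-2.47,0.25],1]
    - [[0,0,-0.05],[0.84,-2.47,0.25],1]
    - [[0,0,-0.05],[0.84,-2.47,0.25],1]
    - [[0,0,-0.05],[0.84,-2.47,0.25],1]
    - [[0,0,-0.05],[0.84,-2.47,0.25],1]
    - [[0,0,-0.05],[0.84,-2.47,0.25],1]
    - [[0,0,-0.05],[0.84,-2.47,0.25],1]
    - [[0,0,-0.05],[0.84,-2.47,0.25],1]
    - [[0,0,-0.05],[0.84,-2.47,0.25],1]
    - [[0,0,-0.05],[0.84,-2.47,0.25],1]
    - [[0,0,-0.05],[0.84,-2.47,0.25],1]
    - [[0,0,-0.05],[0.84,-2.47,0.25],1]
    - [[0,0,-0.05],[0.84,-2.47,0.25],1]
    - [[0,0,-0.05],[0.84,-2.47,0.25],1]
    - [[0,0,-0.05],[0.84,-2.47,0.25],1]
    - [[0,0,-0.05],[0.84,-2.47,0.25],1]
    - [[0,0,-0.05],[0.84,-2.47,0.25],1]
    - [[0,0,-0.05],[0.84,-2.47,0.25],1]
    - [[0,0,-0.05],[0.84,-2.47,0.25],1]

```text
t: 1.77
eef_pos: [420.3, 103.7, 255.2]
ee_rot: [-0.0, 0.645, 0.764, -0.0]
force: [0.3, 0.0, -0.6]
width: 93.9
grip_force: 0.0
```

Call:
carry_out:
  rows:
    - [[0,0,-0.043],[0.7,-2.04,0],1]
    - [[0,0,-0.043],[0.7,-2.04,0],1]
    - [[0,0,-0.043],[0.7,-2.04,0],1]
    - [[0,0,-0.043],[0.7,-2.04,0],1]
    - [[0,0,-0.043],[0.7,-2.04,0],1]
    - [[0,0,-0.043],[0.7,-2.04,0],1]
    - [[0,0,-0.043],[0.7,-2.04,0],1]
    - [[0,0,-0.043],[0.7,-2.04,0],1]
    - [[0,0,-0.043],[0.7,-2.04,0],1]
    - [[0,0,-0.043],[0.7,-2.04,0],1]
    - [[0,0,-0.043],[0.7,-2.04,0],1]
    - [[0,0,-0.043],[0.7,-2.04,0],1]
    - [[0,0,0],[0,0,0],1]

```text
t: 2.85
eef_pos: [504.7, -142.4, 254.9]
ee_rot: [-0.0, 0.819, 0.574, -0.0]
force: [-0.1, 0.2, 0.2]
width: 94.0
grip_force: 0.0
```

```bash
cat >> h.py <<'E'
from scipy.spatial.transform import Rotation as R
def wrist():
    st=read_state(); s=eyes.snapshot('wrist'); M=np.eye(4); w=st['ee_rot']; M[:3,:3]=R.from_quat([w[1],w[2],w[3],w[0]]).as_matrix(); M[:3,3]=st['eef_pos']
    s['T']=M@np.array(s['T_tool_cam']); return st,s
E
python3 - <<'E'
from h import *
st,s=wrist(); save('w1',s); import pickle; pickle.dump(s,open('w1.pkl','wb'))
print(st['eef_pos'],np.degrees(R.from_quat(np.roll(st['ee_rot'],-1)).as_matrix()[:2,1]@[[1],[0]]), s['T'])
m=((s['color'].max(2)<60)*255).astype(np.uint8)
for c in cv2.findContours(m,cv2.RETR_EXTERNAL,cv2.CHAIN_APPROX_NONE)[0]:
    if cv2.contourArea(c)>400:
        (u,v),r=cv2.minEnclosingCircle(c); print(u,v,r,cv2.contourArea(c),onz(s,(u,v),215)[:2])
print('pred cap top',px(s,[504,-141,215]),'dial',px(s,[453.6,8.5,64]))
E
```

```text
[ 504.71330809 -142.39152438  254.86941487] [53.86008204] [[ 9.40166061e-01  3.28564285e-01  9.01847492e-02  5.30217519e+02]
 [-3.40716566e-01  9.06633433e-01  2.48853451e-01 -6.87642972e+01]
 [-1.52692443e-07 -2.64691007e-01  9.64333278e-01  4.33913878e+02]
 [ 0.00000000e+00  0.00000000e+00  0.00000000e+00  1.00000000e+00]]
319.5 434.3391418457031 322.6064147949219 55383.5 [ 454.1329863  -281.02864971]
321.06671142578125 263.43389892578125 29.844558715820312 2472.5 [ 506.51935239 -139.29746747]
563.5 123.5 26.239381790161133 422.5 [ 687.48471788 -103.29653398]
223.0797882080078 93.64361572265625 44.749820709228516 1914.5 [486.93772769 -14.32091739]
pred cap top [318.50297225 266.76630263] dial [225.55085987 108.64863615]
```

View pics/w1.png

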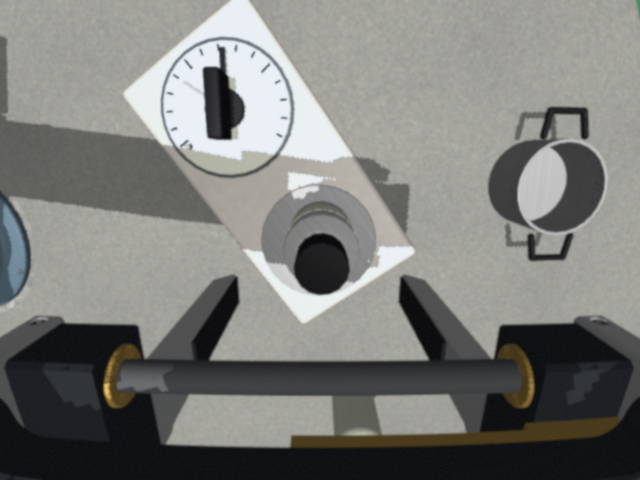

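The wrist view shows the cap at (321,263), midway between the open fingers. The dial is at (227,107) with the wing vertical in the image, already lined up with the finger direction. I'll descend and grip the body.

Call:
carry_out:
  rows:
    - [[0,0,0],[0.02,0.1,-1.5],1]
    - [[0,0,0],[0.02,0.1,-1.5],1]
    - [[0,0,0],[0,0,-1.5],1]
    - [[0,0,0],[0,0,-1.5],1]
    - [[0,0,0],[0,0,-1.5],1]
    - [[0,0,0],[0,0,-1.5],1]
    - [[0,0,0],[0,0,-1.5],1]
    - [[0,0,0],[0,0,-1.0],1]
    - [[0,0,0],[0,0,-0.8],1]
    - [[0,0,0],[0,0,0],0.6]
    - [[0,0,0],[0,0,0],0.5]
    - [[0,0,0],[0,0,0],0.5]
    - [[0,0,0],[0,0,0],0.5]
    - [[0,0,0],[0,0,0],0.5]
    - [[0,0,0],[0,0,0],0.5]
    - [[0,0,0],[0,0,0],0.5]
    - [[0,0,0],[0,0,0],0.5]
    - [[0,0,0],[0,0,0],0.5]

```text
t: 4.4
eef_pos: [505.5, -138.2, 133.1]
ee_rot: [0.001, 0.818, 0.576, 0.0]
force: [4.2, -1.0, 1.1]
width: 63.5
grip_force: 29.8
```

Call:
carry_out:
  rows:
    - [[0,0,0],[0,0,0.3],0.5]
    - [[0,0,0],[0,0,0.5],0.5]
    - [[0,0,0],[0,0,0.8],0.5]
    - [[0,0,0],[0,0,1.0],0.5]
    - [[0,0,0],[0,0,1.0],0.5]
    - [[0,0,0],[0,0,1.2],0.5]
    - [[0,0,0],[0,0,1.2],0.5]
    - [[0,0,0],[0,0,0.5],0.5]
    - [[0,0,0],[0,0,0],0.5]
    - [[0,0,0],[0,0,0],0.5]

```text
t: 5.23
eef_pos: [504.9, -137.8, 197.8]
ee_rot: [0.0, 0.818, 0.576, 0.0]
force: [-1.0, -0.6, -4.2]
width: 63.4
grip_force: 29.7
```

Run:
```python
from h import *
a=eyes.snapshot('scene'); cv2.imwrite('pics/s2.png',cv2.resize(a['color'][120:320,150:400][:,:,::-1],(750,600)))
st=read_state(); print(st['eef_pos'],st['force'],st['width'],st['grip_force'])
```

```text
[ 504.49202429 -137.63597351  197.0832944 ] [ 0.45123205 -0.01946672 -4.70766359] 63.77584335628662 29.750046642730013
```

View pics/s2.png

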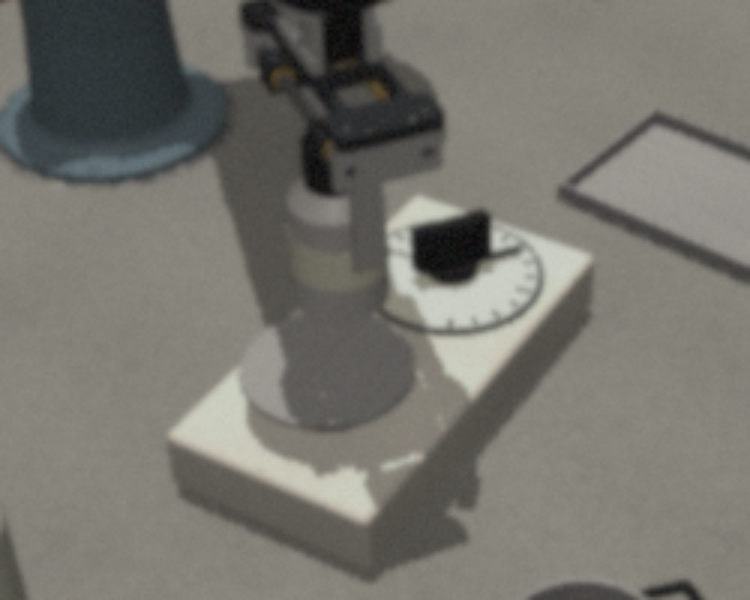

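The canister is lifted clear of the pan and hangs upright in the fingers. Next I'll carry it over to the tray.

Call:
carry_out:
  rows:
    - [[0,0,0],[-0.1,1.0,0],0.5]
    - [[0,0,0],[-0.18,1.8,0],0.5]
    - [[0,0,0],[-0.18,2.6,0],0.5]
    - [[0,0,0],[-0.18,2.6,0],0.5]
    - [[0,0,0],[-0.18,2.6,0],0.5]
    - [[0,0,0],[-0.18,2.6,0],0.5]
    - [[0,0,0],[-0.18,2.6,0],0.5]
    - [[0,0,0],[-0.18,2.6,0],0.5]
    - [[0,0,0],[-0.18,2.6,0],0.5]
    - [[0,0,0],[-0.18,2.6,0],0.5]
    - [[0,0,0],[-0.18,2.6,0],0.5]
    - [[0,0,0],[-0.18,2.6,0],0.5]
    - [[0,0,0],[-0.18,2.6,0],0.5]
    - [[0,0,0],[-0.18,2.6,0],0.5]
    - [[0,0,0],[-0.18,2.6,0],0.5]
    - [[0,0,0],[-0.18,2.6,0],0.5]
    - [[0,0,0],[-0.18,2.6,0],0.5]
    - [[0,0,0],[-0.1,1.6,0],0.5]
    - [[0,0,0],[0,0,0],0.5]
    - [[0,0,0],[0,0,0],0.5]

```text
t: 6.95
eef_pos: [472.9, 296.8, 196.6]
ee_rot: [-0.0, 0.817, 0.576, -0.001]
force: [0.2, -0.6, -4.8]
width: 63.9
grip_force: 29.7
```

Call:
carry_out:
  rows:
    - [[0,0,0],[0,0,-0.5],0.5]
    - [[0,0,0],[0,0,-1.0],0.5]
    - [[0,0,0],[0,0,-1.5],0.5]
    - [[0,0,0],[0,0,-1.5],0.5]
    - [[0,0,0],[0,0,-1.5],0.5]
    - [[0,0,0],[0,0,-1.5],0.5]
    - [[0,0,0],[0,0,-1.5],0.5]
    - [[0,0,0],[0,0,-1.5],0.5]
    - [[0,0,0],[0,0,-1.0],0.5]
    - [[0,0,0],[0,0,-1.0],0.5]
    - [[0,0,0],[0,0,-0.7],0.5]
    - [[0,0,0],[0,0,-0.5],0.5]
    - [[0,0,0],[0,0,0],0.5]
    - [[0,0,0],[0,0,0],0.5]

```text
t: 8.12
eef_pos: [474.2, 296.3, 60.6]
ee_rot: [0.0, 0.818, 0.576, 0.0]
force: [0.2, 0.6, -5.0]
width: 63.4
grip_force: 29.8
```

Call:
carry_out:
  rows:
    - [[0,0,0],[0,0,-0.2],0.5]
    - [[0,0,0],[0,0,-0.2],0.5]
    - [[0,0,0],[0,0,-0.2],0.5]
    - [[0,0,0],[0,0,-0.2],0.5]
    - [[0,0,0],[0,0,-0.1],0.5]
    - [[0,0,0],[0,0,-0.1],0.5]
    - [[0,0,0],[0,0,-0.1],0.5]
    - [[0,0,0],[0,0,0],0.5]

```text
t: 8.78
eef_pos: [473.9, 296.2, 49.2]
ee_rot: [-0.0, 0.818, 0.576, -0.0]
force: [-0.5, 0.2, -4.6]
width: 63.9
grip_force: 29.7
```

Call:
carry_out:
  rows:
    - [[0,0,0],[0,0,-0.08],0.5]
    - [[0,0,0],[0,0,-0.08],0.5]
    - [[0,0,0],[0,0,0],0.5]

```text
t: 9.03
eef_pos: [473.9, 296.2, 47.7]
ee_rot: [-0.0, 0.818, 0.576, -0.0]
force: [-0.2, 0.3, -4.5]
width: 63.4
grip_force: 29.7
```

Call:
carry_out:
  rows:
    - [[0,0,0],[0,0,-0.07],0.5]
    - [[0,0,0],[0,0,-0.07],0.5]
    - [[0,0,0],[0,0,0],0.5]

```text
t: 9.28
eef_pos: [474.2, 296.4, 47.4]
ee_rot: [-0.0, 0.818, 0.576, 0.0]
force: [-3.1, -0.8, 3.6]
width: 64.0
grip_force: 29.7
```

The force has changed sign, so the canister is resting on the tray floor. I'll release it and rise.

Call:
carry_out:
  rows:
    - [[0,0,0],[0,0,0],0.6]
    - [[0,0,0],[0,0,0],0.8]
    - [[0,0,0],[0,0,0],1]
    - [[0,0,0],[0,0,0],1]
    - [[0,0,0],[0,0,0],1]
    - [[0,0,0],[0,0,0],1]
    - [[0,0,0],[0,0,1.0],1]
    - [[0,0,0],[0,0,1.5],1]
    - [[0,0,0],[0,0,2.0],1]
    - [[0,0,0],[0,0,2.5],1]
    - [[0,0,0],[0,0,2.5],1]
    - [[0,0,0],[0,0,2.5],1]
    - [[0,0,0],[0,0,2.5],1]
    - [[0,0,0],[0,0,2.0],1]
    - [[0,0,0],[0,0,0],1]

```text
t: 10.53
eef_pos: [476.7, 297.3, 217.5]
ee_rot: [0.001, 0.818, 0.576, 0.005]
force: [1.0, 0.4, 0.6]
width: 93.8
grip_force: 0.0
```

Run:
```python
from h import *
st,s=wrist(); a=eyes.snapshot('scene')
P=np.hstack([cv2.resize(s['color'][:,:,::-1],(400,300)),cv2.resize(a['color'][120:270,230:430][:,:,::-1],(400,300))]); cv2.imwrite('pics/w3.png',P)
print(st['eef_pos'],st['width'],px(a,[474,296,4]),px(a,[474,296,128]))
m=((a['color'].max(2)<60)*255).astype(np.uint8);
```

```text
[476.65246708 297.30593139 217.50807462] 93.82072720620957 [382.42923746 184.86362253] [387.03674354 144.93403416]
```

View pics/w3.png

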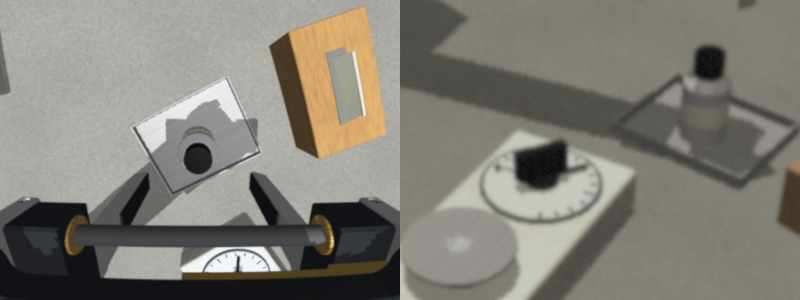

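The canister stands upright inside the tray: its cap is at (198,158) in the wrist view, and the scene view agrees. Now I'll hover over the knob.

Call:
carry_out:
  rows:
    - [[0,0,0],[-0.19,-1.2,0],1]
    - [[0,0,0],[-0.19,-2.5,0],1]
    - [[0,0,0],[-0.19,-2.5,0],1]
    - [[0,0,0],[-0.19,-2.5,0],1]
    - [[0,0,0],[-0.19,-2.5,0],1]
    - [[0,0,0],[-0.19,-2.5,-0.8],1]
    - [[0,0,0],[-0.19,-2.5,-0.8],1]
    - [[0,0,0],[-0.19,-2.5,-0.8],1]
    - [[0,0,0],[-0.19,-2.5,-0.8],1]
    - [[0,0,0],[-0.19,-2.5,-0.8],1]
    - [[0,0,0],[-0.19,-2.5,-0.8],1]
    - [[0,0,0],[-0.19,-1.5,-0.8],1]
    - [[0,0,0],[0,-1.1,0],1]
    - [[0,0,0],[0,0,0],1]
    - [[0,0,0],[0,0,0],1]

```text
t: 11.88
eef_pos: [450.8, 8.0, 155.0]
ee_rot: [-0.001, 0.818, 0.575, -0.0]
force: [-1.0, -0.1, -0.2]
width: 94.1
grip_force: 0.0
```

Run:
```python
from h import *
st,s=wrist(); save('w4',s); b=eyes.snapshot('top'); import pickle; pickle.dump((st,s,b),open('w4.pkl','wb'))
m=R.from_quat(np.roll(st['ee_rot'],-1)).as_matrix(); print(st['eef_pos'],'tooly',np.degrees(np.arctan2(m[1,1],m[0,1])))
for z in(64,113): print(z,px(s,[453.6,8.3,z]))
d=np.zeros((480,640),np.uint8); d[120:350,225:420]=(s['color'].max(2)<70)[120:350,225:420]*255
c=max(cv2.findContours(d,cv2.RETR_EXTERNAL,cv2.CHAIN_APPROX_NONE)[0],key=cv2.contourArea); print(cv2.boundingRect(c),cv2.minAreaRect(c))
```

```text
[450.76172726   8.04271477 155.00344735] tooly -19.774891557002416
64 [322.96659445 246.68414785]
113 [323.81745715 265.62497023]
(299, 177, 49, 128) ((321.2076416015625, 242.11074829101562), (124.11803436279297, 48.083255767822266), 73.0724868774414)
```

View pics/w4.png

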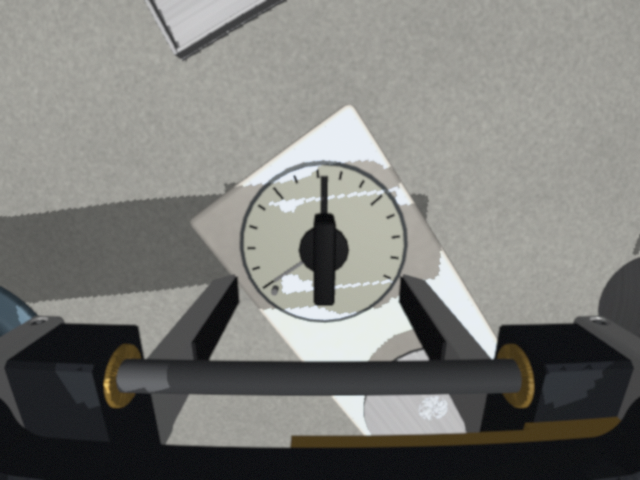

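The wrist view shows the wing at column 324, rows 214–305, aligned midway between the fingers. The pointer points up to (324,178) and the stop pin is at (275,290). I'll descend and grip.

Call:
carry_out:
  rows:
    - [[0,0,0],[0.28,0.03,-1.0],1]
    - [[0,0,0],[0,0,-1.5],1]
    - [[0,0,0],[0,0,-1.5],1]
    - [[0,0,0],[0,0,-1.2],0.7]
    - [[0,0,0],[0,0,-1.0],0.6]
    - [[0,0,0],[0,0,-0.8],0.5]
    - [[0,0,0],[0,0,-0.5],0.5]
    - [[0,0,0],[0,0,0],0.35]
    - [[0,0,0],[0,0,0],0.25]
    - [[0,0,0],[0,0,0],0.1]
    - [[0,0,0],[0,0,0],0.1]
    - [[0,0,0],[0,0,0],0.1]
    - [[0,0,0],[0,0,0],0.1]
    - [[0,0,0],[0,0,0],0.1]
    - [[0,0,0],[0,0,0],0.1]
    - [[0,0,0],[0,0,0],0.1]

```text
t: 13.32
eef_pos: [454.9, 8.2, 80.7]
ee_rot: [0.001, 0.818, 0.576, 0.001]
force: [4.2, -1.5, -3.2]
width: 15.4
grip_force: 30.0
```

Call:
carry_out:
  rows:
    - [[0,0,0.05],[0,0,0],0.1]
    - [[0,0,0.1],[0,0,0],0.1]
    - [[0,0,0.1],[0,0,0],0.1]
    - [[0,0,0.1],[0,0,0],0.1]
    - [[0,0,0.1],[0,0,0],0.1]
    - [[0,0,0.1],[0,0,0],0.1]
    - [[0,0,0.1],[0,0,0],0.1]
    - [[0,0,0.1],[0,0,0],0.1]
    - [[0,0,0.1],[0,0,0],0.1]
    - [[0,0,0.1],[0,0,0],0.1]
    - [[0,0,0.05],[0,0,0],0.1]
    - [[0,0,0],[0,0,0],0.1]

```text
t: 14.32
eef_pos: [453.4, 8.0, 80.7]
ee_rot: [-0.001, 0.441, 0.897, -0.001]
force: [-3.3, -2.7, 4.4]
width: 15.4
grip_force: 30.0
```

```bash
cat > t.py <<'E'
from h import *
st=read_state(); m=R.from_quat(np.roll(st['ee_rot'],-1)).as_matrix(); print(st['eef_pos'],'tooly',np.degrees(np.arctan2(m[1,1],m[0,1])),st['force'],st['torque'],st['width'],st['qpos'][5])
E
python3 t.py
```

```text
[453.44253894   7.98774496  80.65418313] tooly 37.6617216893513 [-3.31087386 -2.72397983  4.39403962] [-0.60406306  0.66048255 -0.04068046] 15.396644681561233 -0.8886919887924022
```

Call:
carry_out:
  rows:
    - [[0,0,0.05],[0,0,0],0.1]
    - [[0,0,0.1],[0,0,0],0.1]
    - [[0,0,0.1],[0,0,0],0.1]
    - [[0,0,0.1],[0,0,0],0.1]
    - [[0,0,0.1],[0,0,0],0.1]
    - [[0,0,0.1],[0,0,0],0.1]
    - [[0,0,0.1],[0,0,0],0.1]
    - [[0,0,0.1],[0,0,0],0.1]
    - [[0,0,0.1],[0,0,0],0.1]
    - [[0,0,0.1],[0,0,0],0.1]
    - [[0,0,0.08],[0,0,0],0.1]
    - [[0,0,0.04],[0,0,0],0.1]
    - [[0,0,0],[0,0,0],0.1]

```text
t: 15.4
eef_pos: [452.9, 6.6, 80.7]
ee_rot: [-0.002, -0.078, 0.997, -0.002]
force: [-7.0, -9.3, 6.4]
width: 15.6
grip_force: 30.0
```

```bash
python3 t.py
```

```text
[452.94416763   6.56866852  80.6649904 ] tooly 98.95377083995828 [-7.02317551 -9.34250823  6.36160455] [-1.63697333  1.17560816  0.05035315] 15.615543536362896 -1.9576784524287891
```

Call:
carry_out:
  rows:
    - [[0,0,0.03],[0,0,0],0.1]
    - [[0,0,0.03],[0,0,0],0.1]
    - [[0,0,0],[0,0,0],0.1]

```text
t: 15.65
eef_pos: [453.0, 6.5, 80.6]
ee_rot: [-0.002, -0.108, 0.994, -0.002]
force: [-6.8, -9.3, 4.7]
width: 15.8
grip_force: 30.0
```

```bash
python3 t.py
```

```text
[452.96490196   6.4705974   80.64447214] tooly 102.36417348480849 [-6.81299091 -9.33239129  4.65367045] [-1.72440292  1.13122606  0.10887016] 15.805745725456923 -2.0172036763149293
```

Call:
carry_out:
  rows:
    - [[0,0,0.03],[0,0,0],0.1]
    - [[0,0,0.03],[0,0,0],0.1]
    - [[0,0,0],[0,0,0],0.1]

```text
t: 15.9
eef_pos: [453.0, 6.4, 80.6]
ee_rot: [-0.002, -0.137, 0.991, -0.002]
force: [-6.7, -10.2, 5.9]
width: 15.6
grip_force: 30.0
```

```bash
python3 t.py
```

```text
[452.97992663   6.40975959  80.64067289] tooly 105.74560963814955 [ -6.73121283 -10.187252     5.87017714] [-1.83061601  1.13038073 -0.34816391] 15.642353171614644 -2.0763938674083273
```

Call:
carry_out:
  rows:
    - [[0,0,0.03],[0,0,0],0.1]
    - [[0,0,0.03],[0,0,0],0.1]
    - [[0,0,0],[0,0,0],0.1]

```text
t: 16.15
eef_pos: [453.1, 6.5, 80.6]
ee_rot: [-0.002, -0.166, 0.986, -0.002]
force: [-6.9, -10.0, 5.5]
width: 16.4
grip_force: 31.4
```

```bash
python3 t.py
```

```text
[453.12839409   6.5186615   80.61138478] tooly 109.09017134213862 [-6.85747612 -9.98726407  5.48925889] [-1.74469129  1.08408456 -0.76958739] 16.38763276082061 -2.1352912330402423
```

The torque rose sharply at about 105–106°, which is where the stop was expected. I'll let go and rise straight up.

Call:
carry_out:
  rows:
    - [[0,0,0],[0,0,0],0.3]
    - [[0,0,0],[0,0,0],0.5]
    - [[0,0,0],[0,0,0],0.6]
    - [[0,0,0],[0,0,0],0.6]
    - [[0,0,0],[0,0,0],0.6]
    - [[0,0,0],[0,0,1.0],0.6]
    - [[0,0,0],[0,0,1.5],0.6]
    - [[0,0,0],[0,0,2.0],0.6]
    - [[0,0,0],[0,0,2.5],0.6]
    - [[0,0,0],[0,0,2.5],0.6]
    - [[0,0,0],[0,0,2.5],1]
    - [[0,0,0],[0,0,1.0],1]
    - [[0,0,0],[0,0,0],1]
    - [[0,0,0],[0,0,0],1]

```text
t: 17.32
eef_pos: [453.9, 8.6, 210.3]
ee_rot: [0.0, -0.167, 0.986, -0.0]
force: [0.2, -0.2, -0.1]
width: 79.8
grip_force: 0.0
```

```bash
python3 t.py
python3 - <<'E'
from h import *
st,s=wrist(); save('w5',s); b=eyes.snapshot('top'); a=eyes.snapshot('scene')
u,v=px(s,[453.6,8.3,70]); u,v=int(u),int(v); print(u,v); y0=max(v-120,0); x0=u-110
P=np.hstack([cv2.resize(s['color'][y0:y0+220,x0:x0+220][:,:,::-1],(400,400)),cv2.resize(a['color'][130:270,240:440][:,:,::-1],(400,400))]); cv2.imwrite('pics/w5c.png',P)
E
```

```text
[453.92742905   8.58014633 210.29209815] tooly 109.2061337786937 [ 0.22593507 -0.24365076 -0.06427174] [0.01783625 0.03738185 0.01197433] 79.76738721419505 -2.137787681665104
316 233
```

View pics/w5c.png

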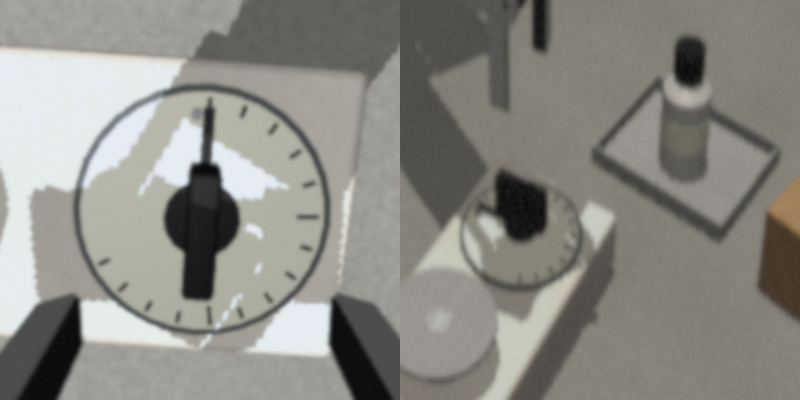

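The pointer at (209,135) lies right beside the pin at (197,115), and the canister stands upright in the tray. I'll take one close zoom to check for a gap.

Run:
```python
from h import *
im=cv2.imread('pics/w5.png'); x0,y0=206,113
c=im[y0+45:y0+105,x0+85:x0+145]; cv2.imwrite('pics/z.png',cv2.resize(c,(600,600),interpolation=cv2.INTER_CUBIC))
st=read_state()
for y in range(56,74,3): print(y,im[y0+y,x0+98:x0+124].max(1))
```

```text
56 [185 183 185 183 185 184 183 184 183 182 184 182 183 182 180 163 121  87
 115 158 178 181 181 182 182 182]
59 [183 183 184 184 184 183 182 174 163 152 150 153 160 157 130  97  69  59
  82 111 140 169 180 182 182 181]
62 [184 183 184 183 183 181 174 156 141 137 134 133 133 125  91  50  36  37
  45  84 137 169 180 181 183 182]
65 [185 195 214 223 219 203 186 173 160 152 150 153 154 136  91  50  35  35
  49  97 149 173 180 182 182 182]
68 [197 222 238 242 243 239 227 207 199 195 189 183 170 135  84  47  36  37
  57 108 158 178 181 181 182 180]
71 [225 238 242 243 243 243 243 243 243 242 240 237 222 159  83  44  36  38
  60 113 159 178 182 181 181 181]
```

View pics/z.png

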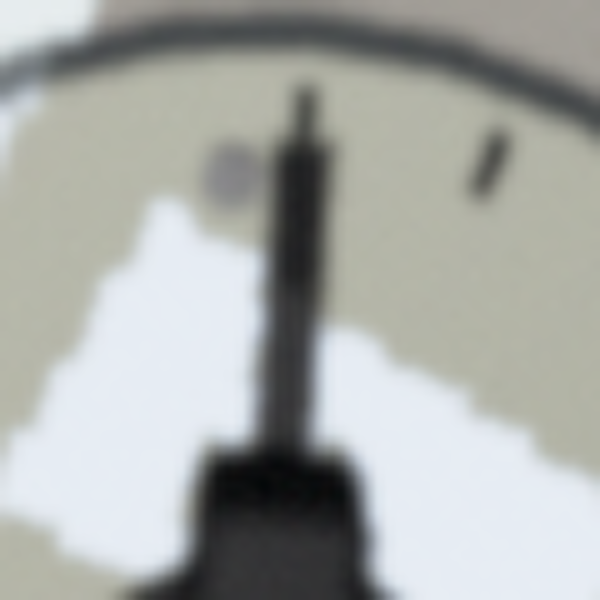

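Touching would need 6.0 mm between the pin and pointer centres, and the zoom suggests about 0.6 mm is left. The sideways load at release could have nudged the knob. I'll re-grip at the present angle, which is already slightly past home, so closing squares the wing into the stop without side load.

Call:
carry_out:
  rows:
    - [[0,0,0],[0,0,-1.5],0.7]
    - [[0,0,0],[0,0,-2.5],0.6]
    - [[0,0,0],[0,0,-2.5],0.6]
    - [[0,0,0],[0,0,-2.0],0.6]
    - [[0,0,0],[0,0,-2.0],0.6]
    - [[0,0,0],[0,0,-1.5],0.5]
    - [[0,0,0],[0,0,-1.0],0.5]
    - [[0,0,0],[0,0,0],0.35]
    - [[0,0,0],[0,0,0],0.25]
    - [[0,0,0],[0,0,0],0.1]
    - [[0,0,0],[0,0,0],0.1]
    - [[0,0,0],[0,0,0],0.1]
    - [[0,0,0],[0,0,0],0.1]
    - [[0,0,0],[0,0,0],0.1]
    - [[0,0,0],[0,0,0],0.1]

```text
t: 18.72
eef_pos: [455.3, 7.1, 81.6]
ee_rot: [0.001, -0.166, 0.986, -0.002]
force: [2.0, -5.4, -1.4]
width: 16.5
grip_force: 29.9
```

```bash
python3 t.py
```

```text
[455.3430618    7.0743791   81.60073741] tooly 109.15278494452096 [ 2.04940353 -5.3769188  -1.41558293] [-0.85696543 -0.24507397 -0.3918633 ] 16.46969796619174 -2.1368154004778197
```

Call:
carry_out:
  rows:
    - [[0,0,0.02],[0.1,-0.15,0],0.1]
    - [[0,0,0.02],[0,0,0],0.1]
    - [[0,0,0],[0,0,0],0.1]

```text
t: 18.97
eef_pos: [455.4, 7.0, 81.5]
ee_rot: [0.0, -0.186, 0.983, 0.0]
force: [-2.3, 1.1, 4.6]
width: 17.1
grip_force: 31.9
```

```bash
python3 t.py
```

```text
[455.36909203   6.98195958  81.50252625] tooly 111.45416893197509 [-2.28646351  1.05477145  4.62595777] [-0.02582873  0.55545106 -0.76835077] 17.115451944626614 -2.180554040204414
```

Call:
carry_out:
  rows:
    - [[0,0,0],[0,0,0],0.2]
    - [[0,0,0],[0,0,0],0.3]
    - [[0,0,0],[0,0,0],0.5]
    - [[0,0,0],[0,0,0],0.6]
    - [[0,0,0],[0,0,0],0.6]
    - [[0,0,0],[0,0,0],0.6]
    - [[0,0,0],[0,0,1.0],0.6]
    - [[0,0,0],[0,0,1.5],0.6]
    - [[0,0,0],[0,0,2.5],0.6]
    - [[0,0,0],[0,0,2.5],0.6]
    - [[0,0,0],[0,0,2.5],0.7]
    - [[0,0,0],[0,0,2.0],1]
    - [[0,0,0],[0,0,1.0],1]
    - [[0,0,0],[0,0,0],1]
    - [[0,0,0],[0,0,0],1]

```text
t: 20.22
eef_pos: [454.9, 7.0, 210.4]
ee_rot: [0.0, -0.187, 0.982, -0.0]
force: [0.1, -0.3, -0.4]
width: 86.3
grip_force: 0.0
```

```bash
python3 t.py
python3 - <<'E'
from h import *
st,s=wrist(); save('w6',s); im=s['color']
u,v=px(s,[453.6,8.3,70]); print(u,v); u,v=int(u),int(v)
c=im[v-75:v-15,u-25:u+35][:,:,::-1]; cv2.imwrite('pics/z2.png',cv2.resize(c,(600,600),interpolation=cv2.INTER_CUBIC))
for y in range(v-70,v-40,3): print(y,im[y,u-18:u+16].max(1))
E
```

```text
[454.90906779   7.0351185  210.3535619 ] tooly 111.50257123325532 [ 0.11076328 -0.31245553 -0.36099893] [0.05674334 0.00775981 0.1018881 ] 86.31774955546787 -2.1806889568310015
318.77044005481844 232.6914971027631
162 [119 100  85  77  77  80  84  86  93  99 102 109 114 118 117 117 117 117
 115 116 118 118 116 117 115 110 107 105 100  94  88  81  79  76]
165 [146 151 155 161 167 171 173 173 177 179 179 180 180 180 180 180 180 180
 180 180 178 179 180 177 173 162 159 167 174 175 174 171 167 162]
168 [181 181 180 182 180 181 180 180 181 183 180 181 179 180 181 180 180 180
 180 180 180 180 180 177 155 110  95 137 167 178 179 179 178 179]
171 [181 181 181 182 182 180 182 182 181 181 181 181 181 181 180 178 172 160
 156 162 170 170 156 133 103  71  81 123 152 171 177 180 178 179]
174 [180 180 181 181 181 181 181 180 181 182 181 180 180 178 175 162 146 137
 133 130 131 127 101  62  41  35  37  60 110 157 176 179 179 180]
177 [182 181 181 181 180 181 181 181 181 181 181 182 181 180 177 169 156 145
 139 139 145 136  95  51  37  36  44  77 129 164 178 179 179 179]
180 [181 180 181 182 180 183 193 211 222 228 233 234 227 218 200 187 181 178
 178 177 166 136  87  46  34  35  48  95 147 172 179 179 179 179]
183 [181 182 180 181 183 199 227 239 242 242 241 242 241 241 237 225 206 197
 192 183 162 118  69  40  36  36  61 109 157 175 179 179 179 179]
186 [181 185 191 198 210 230 239 241 241 242 241 242 242 242 242 242 241 241
 240 229 185 118  60  38  33  42  79 129 164 177 179 179 180 177]
189 [186 206 231 239 241 242 242 242 242 241 242 242 242 242 242 242 242 242
 240 232 197 128  73  53  50  61 108 158 178 179 178 179 178 178]
```

View pics/z2.png

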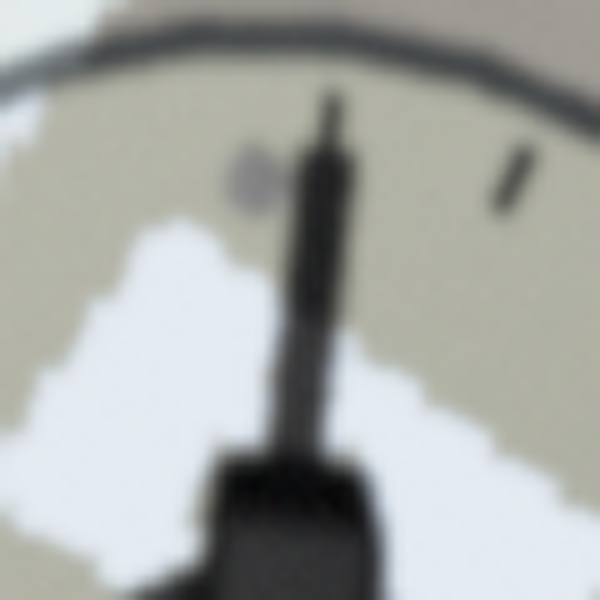

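The second firm press (0.77 N m against the stop) left the pin at (255,178) and the pointer edge at (298,178). That is the same spacing as before, so the pointer is at its stop and the small offset is image blur. Handing in.

```bash
python3 -c "
from station import job; print(job.job_done())"
```

```text
the job is handed in; nothing more can be done
None
```

The canister stands upright in the tray, the peak pointer was turned back until it pressed firmly against its zero stop, the gripper is clear, and I handed the job in at about 20 s without seeing a verdict.

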